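Put the setting rings and parallels back in their places

TASK

The inspection is finished, so put the standards away: lay each of the three steel setting rings flat in the wooden case whose recess is its size, and stand each of the two steel parallels on edge, fully down and about centred lengthways, in the slot of the wooden rack that matches its thickness. Lower each one into place without dropping it, let go of it, and leave the reference sphere on its black stand where it is.

Things in the scene. Friction and masses are not known exactly. Their poses are not given: they have to be found in the camera images.
- ring_large_mid (a point): the large setting ring: a plain steel ring lying flat, outside diameter 63 mm, bore 32 mm, 24 mm tall, loose; the point is its centre, half-way up (12 mm above its underside); z up along the bore
- ring_medium_mid (a point): the medium setting ring: a plain steel ring lying flat, outside diameter 50 mm, bore 24 mm, 22 mm tall, loose; the point is its centre, half-way up (11 mm above its underside); z up along the bore
- ring_small_mid (a point): the small setting ring: a plain steel ring lying flat, outside diameter 38 mm, bore 16 mm, 20 mm tall, loose; the point is its centre, half-way up (10 mm above its underside); z up along the bore
- parallel_thin_mid (a point): the thin parallel: a flat ground steel bar standing on its long edge, 8 mm thick, 100 mm long, 50 mm tall, with three dark round marks on each side, loose; the point is its centre, 25 mm above its lower edge; x along its length, y across its thickness, z up (either end may go first)
- parallel_thick_mid (a point): the thick parallel: a flat ground steel bar standing on its long edge, 20 mm thick, 100 mm long, 50 mm tall, with three dark round marks on each side, loose; the point is its centre, 25 mm above its lower edge; x along its length, y across its thickness, z up (either end may go first)
- case_large: the large ring's case: a square wooden block 97 x 97 mm, 14 mm tall, with one round blue-lined recess in the middle of its top, 71 mm across and 6 mm deep with a 3 mm lead-in chamfer; the recess floor is 8 mm above the table; fixed; origin at the centre of its underside, z up
- case_medium: the medium ring's case: a square wooden block 84 x 84 mm, 14 mm tall, with one round blue-lined recess in the middle of its top, 58 mm across and 6 mm deep with a 3 mm lead-in chamfer; the recess floor is 8 mm above the table; fixed; origin at the centre of its underside, z up
- case_small: the small ring's case: a square wooden block 72 x 72 mm, 14 mm tall, with one round blue-lined recess in the middle of its top, 46 mm across and 6 mm deep with a 3 mm lead-in chamfer; the recess floor is 8 mm above the table; fixed; origin at the centre of its underside, z up
- rack: fixed wooden rack, 80 mm (x) by 120 mm (y), 30 mm tall, any yaw; origin under its centre, z up. Three open-top slots run through along x, floors 8 mm above the table, 3 mm lead-in chamfers, blue strip on each floor: at y = -34 mm 11 mm wide (for the 8 mm parallel), y = 0 17 mm wide (stays empty), y = +34 mm 23 mm wide (for the 20 mm parallel). Seated parallels stand out 10 mm at each end, tops 58 mm up
- ref_sphere_mid (a point): the reference sphere: a steel ball of 22 mm on a black cone and a black square foot of 60 mm, 103 mm tall in all; loose, to be left alone; the point is 50 mm above the table on its axis
Mind the look-alikes: they are no part of the job. What is shaped like the part that bears ring_medium_mid but pink or red is not meant.

How it is judged (in metres and radians):
At the end, for the whole second after the job is handed in: Each ring flat in its own case's recess (8 mm of centre, 3 mm of depth, 6 deg); each parallel in its own slot (3 mm of the floor, 15 mm of mid-length, 12 deg); all released and at rest; none fell freely more than about 25 mm; reference sphere within 10 mm of its start (horizontal distance between ring_large_mid and case_large below 0.008 m and z of ring_large_mid in the frame of case_large below 0.023 m and angle between each of ring_large_mid, ring_medium_mid, ring_small_mid's own z axis and vertical below 0.1 rad and linear speed of each of ring_large, ring_medium, ring_small, parallel_thin, parallel_thick below 0.02 m/s and horizontal distance between ring_medium_mid and case_medium below 0.008 m and z of ring_medium_mid in the frame of case_medium below 0.022 m and horizontal distance between ring_small_mid and case_small below 0.008 m and z of ring_small_mid in the frame of case_small below 0.021 m and x of parallel_thin_mid in the frame of rack between -0.015 and 0.015 m and y of parallel_thin_mid in the frame of rack between -0.042 and -0.026 m and z of each of parallel_thin_mid, parallel_thick_mid in the frame of rack below 0.036 m and angle between each of parallel_thin_mid, parallel_thick_mid's own z axis and vertical below 0.22 rad and angle between the x axis of each of parallel_thin_mid, parallel_thick_mid and the x axis of rack, either way round below 0.2 rad and x of parallel_thick_mid in the frame of rack between -0.015 and 0.015 m and y of parallel_thick_mid in the frame of rack between 0.026 and 0.042 m); the robot touches nothing.
It fails at once if a ring or a parallel is dropped (falls freely for more than about 25 mm) ((linear speed of ring_large above 0.7 m/s and contact force between the fingers and ring_large below 0.05 N) or (linear speed of parallel_thin above 0.7 m/s and contact force between the fingers and parallel_thin below 0.05 N) or (linear speed of ring_medium above 0.7 m/s and contact force between the fingers and ring_medium below 0.05 N) or (linear speed of parallel_thick above 0.7 m/s and contact force between the fingers and parallel_thick below 0.05 N) or (linear speed of ring_small above 0.7 m/s and contact force between the fingers and ring_small below 0.05 N)).
It fails at once if the reference sphere is moved by more than 10 mm (distance of ref_sphere_mid from where it was at the start of the episode above 0.01 m).
It also fails if it takes over 115 s, if anything falls off the work surface, if the arm or the gripper's body presses on something with over 40 N, if the wrist force passes 120 N, or if a joint passes its speed limit or range.

ROBOT

A 7-joint arm with a two-finger parallel gripper is mounted at the origin on the work surface. World frame = base frame: x ahead of the robot, y to its left, z up, the work surface at z = 0. Lengths are in mm, angles in rad, forces in N, time in s.
With the tool pointing down it reaches from about 425 to 825 mm from the base axis. Payload 3.6 kg.
Tool frame: the origin (TCP) lies on the centre line of the jaws, within the pads' length; the fingertips stand 17 mm ahead of it and the grasp point (between the pads) lies 2 mm behind it; z points along the fingers, y is the line along which they close (so a half turn about z gives the same grasp; the last joint's range is limited). The gripper opens to 93 mm and grips with 3 to 60 N. Pads are 15 mm wide; open, the fingers measure 128 mm over their backs; the gripper's body (75 mm by 188 mm) begins 65 mm behind the grasp point.
Start: joints at [-1.274, 0.615, -0.013, 1.423, 0.008, 1.103, -0.04], TCP at [206.778, 616.203, 235.64] pointing down, gripper open.
Joint ranges: [-3.12, 3.12], [-0.3, 2.06], [-1.34, 1.32], [0.26, 2.42], [-1.36, 4.5], [0.01, 1.98], [-2.84, 2.84]. Speed limits (rad/s): [2.79, 2.79, 3.14, 3.14, 3.14, 3.14, 3.14].

INTERFACE

Orientations are given as a unit quaternion [w, x, y, z].
In Python, from station import robot gives the robot as it stands.
- The arm moves only by the tool move_arm, never from a script. Its argument "increments" is a list of rows, each a list of 7 numbers: the turn, a rotation vector about the tool's x, y, z in units of pi rad (1.0 is pi rad), then the shift along the tool's x, y, z in units of 0.8 m (1.0 is 0.8 m), then the opening, from 0 (shut) to 1 (fully open). A call has 1 to 12 rows; each row is the pose to reach, as a shift and turn from the pose commanded when the call began, along the tool's axes at that moment, turning the shorter way round; what a row does not reach only later rows make up. A row lasts 1/10 s, in which the tool goes at most 50 mm and 8.59 degrees, less where a joint would pass 70% of its speed; a pose out of reach is approached as far as the arm can. A call with a number of a shift or a turn outside -1 to 1 is refused whole. A call with a gripper value outside its range is refused whole. The fingers move at their own pace and stop on an object; "newtons" is the grip in N (left out, the last holds). Time passes only in rows, so rows that repeat a pose let the fingers close. It gives the time, the measured TCP pose, the force, the opening and the grip force at its end, in the units of the state.
- robot.observe(): the state, without advancing time (a new reading comes with each control period).
- robot.snapshot(name): name is "side" or "top"; returns a dict with "color" (400x640x3 uint8, red, green, blue), "fx", "fy", "cx", "cy" (pixels), "R" (3x3) and "t" (3): a world point X has camera coordinates R X + t. Camera axes: x right, y down, z forward; pixel columns grow to the right and rows downward; lengths in mm; the calibration is good to about 2 mm. A picture is of the moment at which its call begins. There is no depth.
- robot.hand_in(): hands the job in; it is judged then, once.
The state is a dict: "time_s": time; "joints": joint angles; "qvel": joint speeds; "tau": joint torques, N m; "ee_pos": TCP position; "eef_rot": TCP orientation; "wrist_force": force on the tool from outside, world axes, zero at the start; "wrist_torque": the same for the moment, N m; "grip_width": finger opening in mm; "grasp_force": force on a finger pad.
Only numpy, scipy, OpenCV 4.12 (cv2) and the standard library are available. Lean on these libraries where they do the work, as an engineer would, in place of code of your own. Each camera call takes 0.05 s, during which the arm holds its last target. There are 200 camera calls.

## Working session

There is one attempt and no reset: what is moved stays moved. The work goes in short steps, Python scripts to look and compute and a tool call to move; the robot and the scene stay as the last step left them, time stands still between calls to the robot, and variables do not carry over. Pictures are saved under pics/ and viewed, at most 14 in all, crops included, and the job is handed in when it is done.

Besides the shell and the picture viewer there is one more tool, called by a JSON object that holds its "fn" and its "kwargs", one argument or row to a line. move_arm: Moves the arm, as the interface text tells. Shifts and turns lie within -1 to 1; 1 stands for 0.8 m of shift or pi rad of turn. Its arguments: {"type":"object","properties":{"increments":{"type":"array"},"newtons":{"type":"number"}},"required":["increments"]}

```bash
mkdir -p pics; ls; python3 - <<'E'
from station import robot
import cv2,numpy as np
o=robot.observe()
print({k:np.round(v,3).tolist() for k,v in o.items()})
for n in("top","side"):
    s=robot.snapshot(n); cv2.imwrite(f"pics/{n}0.png",s["color"][:,:,::-1])
    print(n,s["fx"],s["fy"],s["cx"],s["cy"],np.round(s["R"],4).tolist(),np.round(s["t"],1).tolist())
E
```

```text
pics
{'time_s': 0.0, 'joints': [-1.274, 0.616, -0.013, 1.425, 0.008, 1.103, -0.04], 'qvel': [0.0, -0.001, -0.001, -0.001, -0.0, -0.0, 0.002], 'tau': [0.0, -45.894, 0.209, -16.575, -0.061, 0.02, 0.0], 'ee_pos': [206.55, 615.519, 234.486], 'eef_rot': [-0.0, 0.161, 0.987, -0.001], 'wrist_force': [0.017, -0.67, -0.636], 'wrist_torque': [-0.023, 0.03, -0.001], 'grasp_force': 0.0, 'grip_width': 92.944}
top 390.4656278077521 390.4656278077521 318.18595215450034 194.49196406065877 [[-0.0177, -0.9998, -0.0046], [-0.9841, 0.0182, -0.1765], [0.1766, 0.0014, -0.9843]] [15.6, 490.1, 912.5]
side 511.53802502637154 511.53802502637154 331.74283953219873 198.45902189899178 [[-0.9838, -0.1782, 0.019], [-0.1176, 0.5621, -0.8187], [0.1352, -0.8077, -0.574]] [493.8, 94.7, 1282.8]
```

View pics/top0.png

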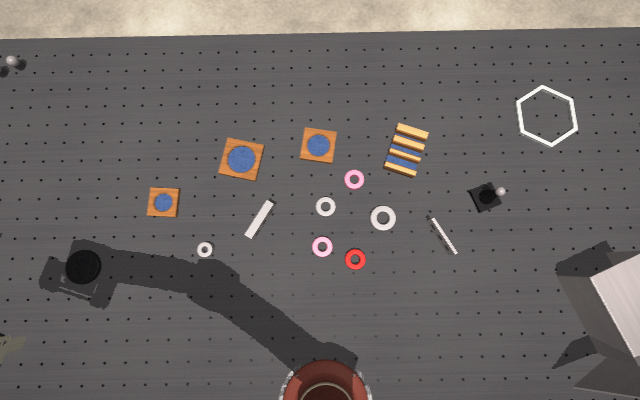

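View pics/side0.png

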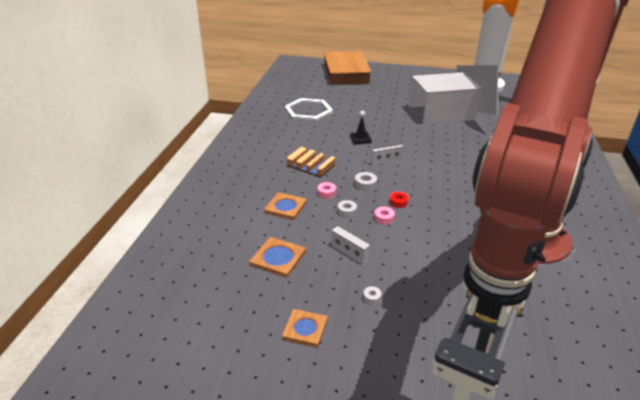

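```bash
python3 - <<'E'
import cv2
a=cv2.imread("pics/top0.png")
cv2.imwrite("pics/c1.png",cv2.resize(a[115:270,140:340],None,fx=4,fy=3.85*4/3.85,interpolation=cv2.INTER_CUBIC)[:600])
cv2.imwrite("pics/c2.png",cv2.resize(a[115:265,310:510],None,fx=4,fy=4,interpolation=cv2.INTER_CUBIC))
E
```

```text
(no output)
```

View pics/c1.png

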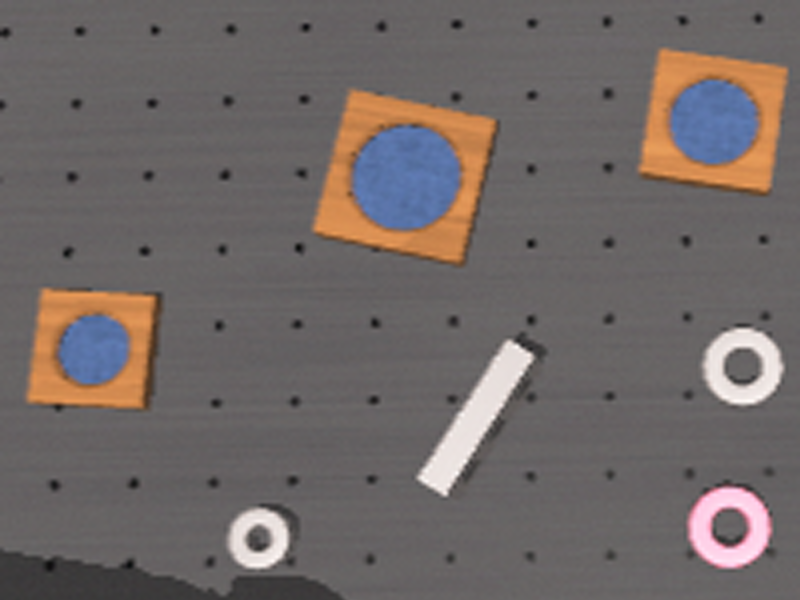

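View pics/c2.png

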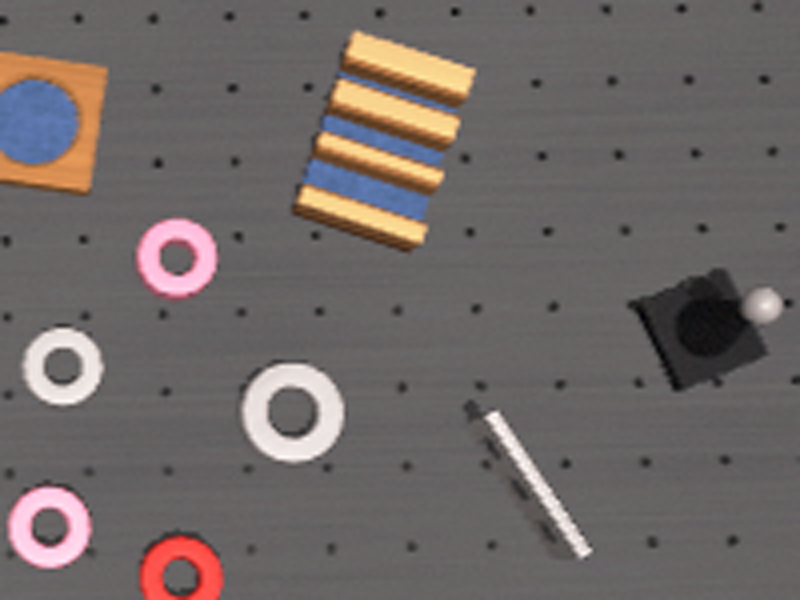

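```bash
cat > h.py <<'E'
import cv2,numpy as np
from station import robot
def bp(s,uv,z):
    uv=np.atleast_2d(np.asarray(uv,float)); R,t=np.array(s["R"]),np.array(s["t"])
    d=np.c_[(uv[:,0]-s["cx"])/s["fx"],(uv[:,1]-s["cy"])/s["fy"],np.ones(len(uv))]@R
    c=-R.T@t
    return (c+d*((z-c[2])/d[:,2])[:,None])[:,:2]
def blobs(s,mask,z,box=None,amin=20):
    k=4
    m=cv2.resize(mask.astype(np.float32),None,fx=k,fy=k,interpolation=cv2.INTER_LINEAR)
    m=(m>.5).astype(np.uint8)
    out=[]
    for c in cv2.findContours(m,cv2.RETR_EXTERNAL,cv2.CHAIN_APPROX_NONE)[0]:
        if cv2.contourArea(c)<amin*k*k: continue
        p=c[:,0,:].astype(float); uv=(p+.5)/k-.5
        xy=bp(s,uv,z).astype(np.float32)
        out.append((uv.mean(0),cv2.minAreaRect(xy),cv2.fitEllipse(xy),xy))
    return out
E
python3 - <<'E'
from h import *
for n in("top","side"):
    s=robot.snapshot(n); a=s["color"].astype(int); r,g,b=a[...,0],a[...,1],a[...,2]
    hsv=cv2.cvtColor(s["color"],cv2.COLOR_RGB2HSV).astype(int)
    ms={"bright":((a.min(2)>150),[24,50]),"blue":((b>r+40)&(b>110),[8]),"wood":((r>b+60)&(hsv[...,0]>8)&(r>140),[14]),"tan":((r>b+60)&(g>145),[30])}
    for k,(m,zs) in ms.items():
        for z in zs:
            for uv,re,el,_ in blobs(s,m,z):
                x,y=re[0]
                if not(250<x<850 and abs(y)<600): continue
                print(n,k,z,uv.round(1),"rect",np.round(re[0],1),np.round(re[1],1),round(re[2],1),"ell",np.round(el[0],1),np.round(el[1],1))
E
```

```text
top bright 24 [204.1 249.3] rect [363.8 287.9] [36.6 35.7] 89.0 ell [363.3 287.7] [35.9 37.2]
top bright 24 [322.  246.4] rect [ 3.648e+02 -3.000e-01] [45.8 47.8] 89.0 ell [ 3.651e+02 -3.000e-01] [47.1 47.8]
top bright 24 [444.  235.5] rect [ 386.4 -299.4] [102.9  10.3] 30.4 ell [ 386.9 -299.1] [  9.5 151.8]
top bright 24 [382.8 217.7] rect [ 432.1 -152.4] [61.2 61.7] 87.6 ell [ 432.8 -152. ] [60.7 61.9]
top bright 24 [258.4 218.9] rect [435.6 155.5] [ 22.9 103.8] 57.6 ell [434.7 156. ] [ 22.5 140.6]
top bright 24 [325.3 206.1] rect [464.5 -10.9] [49.1 47.1] 89.0 ell [464.2 -10.2] [47.8 48.5]
top bright 24 [501.2 190.7] rect [ 495.5 -450.2] [16.8 20.2] 84.4 ell [ 495.1 -450.5] [16.9 19.6]
top bright 24 [354.  178.9] rect [531.9 -84.1] [47.2 48.4] 88.3 ell [532.3 -84.1] [47. 48.]
top bright 24 [546.4 115.3] rect [ 691.9 -586.9] [150.1 169.5] 31.8 ell [ 692.1 -587.3] [156.3 157.2]
top bright 50 [204.1 249.3] rect [362.7 280.2] [35.6 34.7] 89.0 ell [362.2 280.1] [34.9 36.2]
top bright 50 [322.  246.4] rect [ 3.636e+02 -1.000e-01] [44.6 46.6] 89.0 ell [ 3.639e+02 -1.000e-01] [45.9 46.5]

[... 5641 characters left out ...]
.2] 85.8 ell [481.  414.5] [77.1 81.8]
side tan 30 [286.9 255.4] rect [577.  225.6] [95.8 72. ] 79.1 ell [576.4 223.2] [75.  95.9]
side tan 30 [262.5 252.7] rect [611.7 217.4] [92.  41.8] 76.2 ell [612.1 220.3] [45.2 96.9]
side tan 30 [285.2 203.7] rect [619.8  27.6] [83.3 80.5] 79.4 ell [619.6  28. ] [88.4 92.6]
side tan 30 [326.2 162.3] rect [ 553.  -198.4] [85.8 18.4] 74.0 ell [ 552.7 -202.7] [17.  98.5]
side tan 30 [315.  158.9] rect [ 591.1 -210.1] [85.2 16.5] 70.2 ell [ 590.8 -210.3] [ 15.  101.1]
side tan 30 [305.3 155.8] rect [ 622.6 -222.3] [86.  22.1] 70.5 ell [ 622.7 -221.9] [21.1 98.5]
side tan 30 [296.2 152.8] rect [ 653.1 -234.1] [86.7 26.7] 69.8 ell [ 653.5 -233. ] [26.  96.6]
```

```bash
cat > d.py <<'E'
import sys,numpy as np
from scipy.spatial.transform import Rotation as Q
from station import robot
o=robot.observe(); w,x,y,z=o["eef_rot"]; R=Q.from_quat([x,y,z,w]); p=np.array(o["ee_pos"])
Rm=R.as_matrix(); print("t",round(o["time_s"],2),"p",p.round(1),"phi",round(np.degrees(np.arctan2(Rm[1,1],Rm[0,1])),2),"grip",round(float(o["grip_width"]),1),round(float(o["grasp_force"]),1),"F",np.round(o["wrist_force"],1))
for a in sys.argv[1:]:
    X,Y,Z,f=map(float,a.split(",")); f=np.radians(f); ty=[np.cos(f),np.sin(f),0]; tx=[-np.sin(f),np.cos(f),0]
    T=np.array([tx,ty,[0,0,-1]]).T
    rv=(R.inv()*Q.from_matrix(T)).as_rotvec()/np.pi
    print(a,np.r_[rv,Rm.T@(np.array([X,Y,Z])-p)/800].round(4).tolist())
E
python3 d.py 363.5,289,120,71.5 363.5,289,26,71.5
```

```text
t 0.2 p [206.6 615.8 234.9] phi 71.45 grip 92.8 0.0 F [ 0.1 -0.8 -0.2]
363.5,289,120,71.5 [-0.0005, 0.0, -0.0003, -0.3158, -0.3247, 0.1442]
363.5,289,26,71.5 [-0.0005, 0.0, -0.0003, -0.3158, -0.3245, 0.2617]
```

Could be mistaken for targets: grey rings at top px (205,250)=38 mm small, (326,206)=50 mm medium, (383,218)=63 mm large; look-alikes are pink (354,179), pink (322,246) and red (355,259). I choose the grey ones by size, checked in the crops. Bars: thick (258,219), thin (444,236).

{"fn": "move_arm", "kwargs": {
  "increments": [
    [0, 0, 0, -0.316, -0.325, 0.144, 0.65],
    [0, 0, 0, -0.316, -0.325, 0.144, 0.65],
    [0, 0, 0, -0.316, -0.325, 0.144, 0.65],
    [0, 0, 0, -0.316, -0.325, 0.144, 0.65],
    [0, 0, 0, -0.316, -0.325, 0.144, 0.65],
    [0, 0, 0, -0.316, -0.325, 0.144, 0.65],
    [0, 0, 0, -0.316, -0.325, 0.144, 0.65],
    [0, 0, 0, -0.316, -0.325, 0.144, 0.65],
    [0, 0, 0, -0.316, -0.325, 0.144, 0.65],
    [0, 0, 0, -0.316, -0.325, 0.144, 0.65],
    [0, 0, 0, -0.316, -0.325, 0.144, 0.65],
    [0, 0, 0, -0.316, -0.325, 0.144, 0.65]
  ],
  "newtons": 40
}}

```text
time_s: 1.4
ee_pos: [363.2, 291.1, 120.8]
eef_rot: [0.0, 0.16, 0.987, 0.001]
wrist_force: [0.9, 0.2, 0.1]
grip_width: 60.6
grasp_force: 0.0
```

```bash
python3 d.py 363.5,289,120,71.5 363.5,289,26,71.5
```

```text
t 1.4 p [363.2 291.1 120.8] phi 71.62 grip 60.6 0.0 F [0.9 0.2 0.1]
363.5,289,120,71.5 [0.0005, -0.0, 0.0007, -0.0011, -0.0024, 0.001]
363.5,289,26,71.5 [0.0005, -0.0, 0.0007, -0.0011, -0.0025, 0.1185]
```

{"fn": "move_arm", "kwargs": {
  "increments": [
    [0, 0, 0, -0.001, -0.001, 0.05, 0.65],
    [0, 0, 0, -0.001, -0.001, 0.09, 0.65],
    [0, 0, 0, -0.001, -0.001, 0.118, 0.65],
    [0, 0, 0, -0.001, -0.001, 0.118, 0.65],
    [0, 0, 0, -0.001, -0.001, 0.118, 0.65],
    [0, 0, 0, -0.001, -0.001, 0.118, 0.65]
  ]
}}

```text
time_s: 2.0
ee_pos: [364.7, 289.4, 27.2]
eef_rot: [0.001, 0.161, 0.987, 0.001]
wrist_force: [0.0, -0.3, 0.3]
grip_width: 60.7
grasp_force: 0.0
```

```bash
python3 d.py 363.5,289,26,71.5
```

```text
t 2.0 p [364.7 289.4  27.2] phi 71.5 grip 60.7 0.0 F [ 0.  -0.3  0.3]
363.5,289,26,71.5 [0.0007, 0.0004, 0.0, 0.0013, -0.0009, 0.0016]
```

Close and lift.

{"fn": "move_arm", "kwargs": {
  "increments": [
    [0, 0, 0, 0.001, -0.001, 0.001, 0],
    [0, 0, 0, 0.001, -0.001, 0.001, 0],
    [0, 0, 0, 0.001, -0.001, 0.001, 0],
    [0, 0, 0, 0.001, -0.001, 0.001, 0],
    [0, 0, 0, 0.001, -0.001, 0.001, 0],
    [0, 0, 0, 0.001, -0.001, 0.001, 0],
    [0, 0, 0, 0.001, -0.001, -0.05, 0],
    [0, 0, 0, 0.001, -0.001, -0.1, 0],
    [0, 0, 0, 0.001, -0.001, -0.1, 0]
  ]
}}

```text
time_s: 2.9
ee_pos: [365.2, 289.2, 109.5]
eef_rot: [0.003, 0.161, 0.987, 0.003]
wrist_force: [0.9, -0.0, -2.0]
grip_width: 36.9
grasp_force: 40.0
```

```bash
python3 d.py 484.8,400.3,100,71.5 484.8,400.3,36,71.5
```

```text
t 2.9 p [365.2 289.2 109.5] phi 71.42 grip 36.9 40.0 F [ 0.9 -0.  -2. ]
484.8,400.3,100,71.5 [0.0021, 0.0013, -0.0004, -0.0974, 0.1791, 0.0135]
484.8,400.3,36,71.5 [0.0021, 0.0013, -0.0004, -0.0971, 0.1786, 0.0935]
```

{"fn": "move_arm", "kwargs": {
  "increments": [
    [0.002, 0.001, 0, -0.098, 0.179, 0.013, 0],
    [0.002, 0.001, 0, -0.098, 0.179, 0.013, 0],
    [0.002, 0.001, 0, -0.098, 0.179, 0.013, 0],
    [0.002, 0.001, 0, -0.098, 0.179, 0.013, 0],
    [0.002, 0.001, 0, -0.098, 0.179, 0.013, 0],
    [0.002, 0.001, 0, -0.098, 0.179, 0.013, 0],
    [0.002, 0.001, 0, -0.098, 0.179, 0.06, 0],
    [0.002, 0.001, 0, -0.098, 0.179, 0.08, 0],
    [0.002, 0.001, 0, -0.098, 0.179, 0.08, 0],
    [0.002, 0.001, 0, -0.098, 0.179, 0.08, 0]
  ]
}}

```text
time_s: 3.9
ee_pos: [482.1, 397.6, 42.2]
eef_rot: [-0.003, 0.161, 0.987, -0.004]
wrist_force: [-0.4, -0.3, -1.4]
grip_width: 36.6
grasp_force: 39.8
```

```bash
python3 d.py 486,400.3,34.5,71.5
```

```text
t 3.9 p [482.1 397.6  42.2] phi 71.43 grip 36.6 39.8 F [-0.4 -0.3 -1.4]
486,400.3,34.5,71.5 [-0.0026, -0.0013, -0.0004, -0.0035, 0.0048, 0.0096]
```

{"fn": "move_arm", "kwargs": {
  "increments": [
    [0, 0, 0, -0.001, 0.001, 0, 0],
    [0, 0, 0, -0.001, 0.001, 0, 0],
    [0, 0, 0, -0.001, 0.001, 0, 0],
    [0, 0, 0, -0.001, 0.001, 0, 0]
  ]
}}

```text
time_s: 4.3
ee_pos: [484.2, 399.2, 42.5]
eef_rot: [-0.002, 0.161, 0.987, -0.003]
wrist_force: [0.0, -1.3, -1.5]
grip_width: 36.9
grasp_force: 39.8
```

```bash
python3 d.py 486,400.3,34.5,71.5
```

```text
t 4.3 p [484.2 399.2  42.5] phi 71.45 grip 36.9 39.8 F [ 0.  -1.3 -1.5]
486,400.3,34.5,71.5 [-0.0018, -0.0009, -0.0003, -0.0017, 0.0021, 0.01]
```

{"fn": "move_arm", "kwargs": {
  "increments": [
    [-0.001, 0, 0, -0.0015, 0.002, 0, 0],
    [-0.001, 0, 0, -0.0015, 0.002, 0.003, 0],
    [-0.001, 0, 0, -0.0015, 0.002, 0.006, 0],
    [-0.001, 0, 0, -0.0015, 0.002, 0.009, 0],
    [-0.001, 0, 0, -0.0015, 0.002, 0.01, 0],
    [-0.001, 0, 0, -0.0015, 0.002, 0.01, 0],
    [-0.001, 0, 0, -0.0015, 0.002, 0.01, 0]
  ]
}}

```text
time_s: 5.0
ee_pos: [485.6, 400.1, 33.9]
eef_rot: [-0.002, 0.161, 0.987, -0.001]
wrist_force: [-0.1, -0.4, -2.0]
grip_width: 36.8
grasp_force: 39.8
```

```bash
python3 d.py 486,400.3,34.5,71.5; python3 - <<'E'
from h import *
s=robot.snapshot("side"); cv2.imwrite("pics/s1.png",cv2.resize(s["color"][250:390,240:440,::-1],None,fx=4,fy=4,interpolation=cv2.INTER_CUBIC))
E
```

```text
t 5.0 p [485.6 400.1  33.9] phi 71.45 grip 36.8 39.8 F [-0.1 -0.4 -2. ]
486,400.3,34.5,71.5 [-0.0011, -0.001, -0.0003, -0.0004, 0.0003, -0.0007]
```

View pics/s1.png

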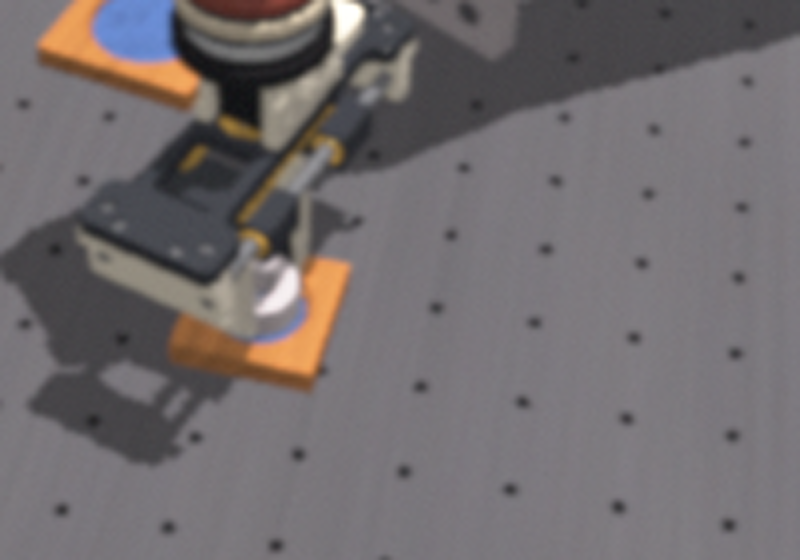

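The crop shows the ring at about (275,300) inside the blue recess. I lower a touch, then release and rise.

{"fn": "move_arm", "kwargs": {
  "increments": [
    [0, 0, 0, 0, 0, 0.001, 0],
    [0, 0, 0, 0, 0, 0.002, 0],
    [0, 0, 0, 0, 0, 0.002, 0]
  ]
}}

```text
time_s: 5.35
ee_pos: [485.7, 400.2, 33.6]
eef_rot: [-0.002, 0.161, 0.987, -0.001]
wrist_force: [-1.7, -2.3, 5.7]
grip_width: 37.1
grasp_force: 39.8
```

```bash
python3 d.py
```

```text
t 5.35 p [485.7 400.2  33.6] phi 71.44 grip 37.1 39.8 F [-1.7 -2.3  5.7]
```

{"fn": "move_arm", "kwargs": {
  "increments": [
    [0, 0, 0, 0, 0, 0, 0.65],
    [0, 0, 0, 0, 0, 0, 0.65],
    [0, 0, 0, 0, 0, 0, 0.65],
    [0, 0, 0, 0, 0, 0, 0.65],
    [0, 0, 0, 0, 0, -0.05, 0.65],
    [0, 0, 0, 0, 0, -0.1, 0.65],
    [0, 0, 0, 0, 0, -0.1, 0.9],
    [0, 0, 0, 0, 0, -0.1, 0.9]
  ]
}}

```text
time_s: 6.15
ee_pos: [486.4, 400.7, 113.3]
eef_rot: [-0.001, 0.161, 0.987, -0.001]
wrist_force: [0.4, -0.0, -0.6]
grip_width: 72.0
grasp_force: 0.0
```

```bash
python3 d.py 432.5,-152,120,71.5
```

```text
t 6.15 p [486.4 400.7 113.3] phi 71.45 grip 72.0 0.0 F [ 0.4 -0.  -0.6]
432.5,-152,120,71.5 [-0.0004, -0.0007, -0.0003, -0.1558, -0.6764, -0.0078]
```

{"fn": "move_arm", "kwargs": {
  "increments": [
    [0, 0, 0, -0.156, -0.676, -0.008, 0.9],
    [0, 0, 0, -0.156, -0.676, -0.008, 0.9],
    [0, 0, 0, -0.156, -0.676, -0.008, 0.9],
    [0, 0, 0, -0.156, -0.676, -0.008, 0.9],
    [0, 0, 0, -0.156, -0.676, -0.008, 0.9],
    [0, 0, 0, -0.156, -0.676, -0.008, 0.9],
    [0, 0, 0, -0.156, -0.676, -0.008, 0.9],
    [0, 0, 0, -0.156, -0.676, -0.008, 0.9],
    [0, 0, 0, -0.156, -0.676, -0.008, 0.9],
    [0, 0, 0, -0.156, -0.676, -0.008, 0.9],
    [0, 0, 0, -0.156, -0.676, -0.008, 0.9],
    [0, 0, 0, -0.156, -0.676, -0.008, 0.9]
  ]
}}

```text
time_s: 7.35
ee_pos: [429.5, -159.8, 118.9]
eef_rot: [-0.003, 0.168, 0.986, -0.003]
wrist_force: [0.3, 0.8, 0.0]
grip_width: 83.5
grasp_force: 0.0
```

```bash
python3 d.py 432.5,-152,120,71.5
```

```text
t 7.35 p [ 429.5 -159.8  118.9] phi 70.69 grip 83.5 0.0 F [0.3 0.8 0. ]
432.5,-152,120,71.5 [-0.0023, -0.0017, -0.0045, -0.0003, 0.0104, -0.0015]
```

Overshoot still settling; lower part-way with the command held.

{"fn": "move_arm", "kwargs": {
  "increments": [
    [0, 0, 0, 0, 0, 0.03, 0.9],
    [0, 0, 0, 0, 0, 0.05, 0.9],
    [0, 0, 0, 0, 0, 0.05, 0.9],
    [0, 0, 0, 0, 0, 0.05, 0.9],
    [0, 0, 0, 0, 0, 0.05, 0.9]
  ]
}}

```text
time_s: 7.85
ee_pos: [432.4, -151.7, 80.4]
eef_rot: [-0.002, 0.161, 0.987, -0.001]
wrist_force: [-0.6, 0.5, 1.0]
grip_width: 84.0
grasp_force: 0.0
```

```bash
python3 d.py 432.5,-152,26,71.5
```

```text
t 7.85 p [ 432.4 -151.7   80.4] phi 71.5 grip 84.0 0.0 F [-0.6  0.5  1. ]
432.5,-152,26,71.5 [-0.001, -0.0009, 0.0, -0.0004, -0.0002, 0.068]
```

{"fn": "move_arm", "kwargs": {
  "increments": [
    [0, 0, 0, 0, 0, 0.04, 0.9],
    [0, 0, 0, 0, 0, 0.068, 0.9],
    [0, 0, 0, 0, 0, 0.068, 0.9],
    [0, 0, 0, 0, 0, 0.068, 0.9],
    [0, 0, 0, 0, 0, 0.068, 0],
    [0, 0, 0, 0, 0, 0.068, 0],
    [0, 0, 0, 0, 0, 0.068, 0],
    [0, 0, 0, 0, 0, 0.068, 0],
    [0, 0, 0, 0, 0, 0.068, 0],
    [0, 0, 0, 0, 0, 0.068, 0],
    [0, 0, 0, 0, 0, 0.068, 0]
  ]
}}

```text
time_s: 8.95
ee_pos: [432.7, -151.8, 26.6]
eef_rot: [-0.001, 0.161, 0.987, -0.001]
wrist_force: [-0.0, 1.6, 5.9]
grip_width: 61.4
grasp_force: 42.1
```

```bash
python3 d.py 593.8,204.1,100,71.5
```

```text
t 8.95 p [ 432.7 -151.8   26.6] phi 71.46 grip 61.4 42.1 F [-0.   1.6  5.9]
593.8,204.1,100,71.5 [-0.0008, -0.0005, -0.0002, -0.0493, 0.4856, -0.093]
```

{"fn": "move_arm", "kwargs": {
  "increments": [
    [0, 0, 0, 0, 0, -0.04, 0],
    [0, 0, 0, 0, 0, -0.093, 0],
    [0, 0, 0, -0.049, 0.486, -0.093, 0],
    [0, 0, 0, -0.049, 0.486, -0.093, 0],
    [0, 0, 0, -0.049, 0.486, -0.093, 0],
    [0, 0, 0, -0.049, 0.486, -0.093, 0],
    [0, 0, 0, -0.049, 0.486, -0.093, 0],
    [0, 0, 0, -0.049, 0.486, -0.093, 0],
    [0, 0, 0, -0.049, 0.486, -0.093, 0],
    [0, 0, 0, -0.049, 0.486, -0.093, 0],
    [0, 0, 0, -0.049, 0.486, -0.093, 0],
    [0, 0, 0, -0.049, 0.486, -0.093, 0]
  ]
}}

```text
time_s: 10.15
ee_pos: [591.4, 204.8, 97.0]
eef_rot: [-0.004, 0.16, 0.987, -0.002]
wrist_force: [0.2, -1.0, -5.2]
grip_width: 61.5
grasp_force: 41.8
```

{"fn": "move_arm", "kwargs": {
  "increments": [
    [0, 0, 0, 0, 0, 0.03, 0],
    [0, 0, 0, 0, 0, 0.06, 0],
    [0, 0, 0, 0, 0, 0.06, 0],
    [0, 0, 0, 0, 0, 0.06, 0],
    [0, 0, 0, 0, 0, 0.06, 0],
    [0, 0, 0, 0, 0, 0.06, 0]
  ]
}}

```text
time_s: 10.75
ee_pos: [593.9, 203.8, 52.2]
eef_rot: [-0.001, 0.161, 0.987, -0.001]
wrist_force: [0.2, 0.2, -5.0]
grip_width: 61.2
grasp_force: 41.8
```

```bash
python3 d.py 593.8,204.1,34,71.5
```

```text
t 10.75 p [593.9 203.8  52.2] phi 71.42 grip 61.2 41.8 F [ 0.2  0.2 -5. ]
593.8,204.1,34,71.5 [-0.0005, -0.0003, -0.0005, 0.0002, 0.0003, 0.0228]
```

{"fn": "move_arm", "kwargs": {
  "increments": [
    [0, 0, 0, 0, 0, 0.01, 0],
    [0, 0, 0, 0, 0, 0.018, 0],
    [0, 0, 0, 0, 0, 0.021, 0],
    [0, 0, 0, 0, 0, 0.023, 0],
    [0, 0, 0, 0, 0, 0.024, 0],
    [0, 0, 0, 0, 0, 0.024, 0]
  ]
}}

```text
time_s: 11.35
ee_pos: [592.6, 203.8, 34.5]
eef_rot: [-0.002, 0.162, 0.987, -0.002]
wrist_force: [-5.1, -1.4, 13.3]
grip_width: 61.4
grasp_force: 40.3
```

```bash
python3 d.py
```

```text
t 11.35 p [592.6 203.8  34.5] phi 71.41 grip 61.4 40.3 F [-5.1 -1.4 13.3]
```

{"fn": "move_arm", "kwargs": {
  "increments": [
    [0, 0, 0, 0, 0, 0, 0.9],
    [0, 0, 0, 0, 0, 0, 0.9],
    [0, 0, 0, 0, 0, 0, 0.9],
    [0, 0, 0, 0, 0, 0, 0.9],
    [0, 0, 0, 0, 0, -0.05, 0.9],
    [0, 0, 0, 0, 0, -0.1, 0.9],
    [0, 0, 0, 0, 0, -0.1, 0.9],
    [0, 0, 0, 0, 0, -0.1, 0.9]
  ]
}}

```text
time_s: 12.15
ee_pos: [593.6, 204.2, 112.4]
eef_rot: [-0.001, 0.161, 0.987, -0.001]
wrist_force: [-0.5, 0.5, -0.2]
grip_width: 83.3
grasp_force: 0.0
```

```bash
python3 d.py 464.4,-10.5,80,71.5
```

```text
t 12.15 p [593.6 204.2 112.4] phi 71.45 grip 83.3 0.0 F [-0.5  0.5 -0.2]
464.4,-10.5,80,71.5 [-0.0006, -0.0005, -0.0003, 0.0677, -0.3058, 0.0412]
```

{"fn": "move_arm", "kwargs": {
  "increments": [
    [0, 0, 0, 0.068, -0.306, 0.041, 0.75],
    [0, 0, 0, 0.068, -0.306, 0.041, 0.75],
    [0, 0, 0, 0.068, -0.306, 0.041, 0.75],
    [0, 0, 0, 0.068, -0.306, 0.041, 0.75],
    [0, 0, 0, 0.068, -0.306, 0.041, 0.75],
    [0, 0, 0, 0.068, -0.306, 0.041, 0.75],
    [0, 0, 0, 0.068, -0.306, 0.041, 0.75],
    [0, 0, 0, 0.068, -0.306, 0.041, 0.75],
    [0, 0, 0, 0.068, -0.306, 0.041, 0.75],
    [0, 0, 0, 0.068, -0.306, 0.041, 0.75]
  ]
}}

```text
time_s: 13.15
ee_pos: [464.3, -9.2, 79.6]
eef_rot: [-0.002, 0.16, 0.987, -0.001]
wrist_force: [-0.0, 0.6, -0.4]
grip_width: 69.8
grasp_force: 0.0
```

```bash
python3 d.py 464.4,-10.5,26,71.5
```

```text
t 13.15 p [464.3  -9.2  79.6] phi 71.61 grip 69.8 0.0 F [-0.   0.6 -0.4]
464.4,-10.5,26,71.5 [-0.0007, -0.0009, 0.0006, -0.0008, -0.0013, 0.0671]
```

{"fn": "move_arm", "kwargs": {
  "increments": [
    [0, 0, 0, 0, -0.001, 0.04, 0.75],
    [0, 0, 0, 0, -0.001, 0.067, 0.75],
    [0, 0, 0, 0, -0.001, 0.067, 0.75],
    [0, 0, 0, 0, -0.001, 0.067, 0.75],
    [0, 0, 0, 0, -0.001, 0.067, 0],
    [0, 0, 0, 0, -0.001, 0.067, 0],
    [0, 0, 0, 0, -0.001, 0.067, 0],
    [0, 0, 0, 0, -0.001, 0.067, 0],
    [0, 0, 0, 0, -0.001, 0.067, 0],
    [0, 0, 0, 0, -0.001, 0.067, 0],
    [0, 0, 0, 0, -0.001, 0.067, 0]
  ]
}}

```text
time_s: 14.25
ee_pos: [464.1, -11.2, 27.0]
eef_rot: [-0.001, 0.161, 0.987, -0.001]
wrist_force: [-0.1, 1.4, 6.3]
grip_width: 49.0
grasp_force: 40.0
```

```bash
python3 d.py 627.3,4.9,100,71.5
```

```text
t 14.25 p [464.1 -11.2  27. ] phi 71.48 grip 49.0 40.0 F [-0.1  1.4  6.3]
627.3,4.9,100,71.5 [-0.0006, -0.0003, -0.0001, -0.1869, 0.0837, -0.0916]
```

{"fn": "move_arm", "kwargs": {
  "increments": [
    [0, 0, 0, 0, 0, -0.04, 0],
    [0, 0, 0, 0, 0, -0.091, 0],
    [0, 0, 0, -0.187, 0.084, -0.091, 0],
    [0, 0, 0, -0.187, 0.084, -0.091, 0],
    [0, 0, 0, -0.187, 0.084, -0.091, 0],
    [0, 0, 0, -0.187, 0.084, -0.091, 0],
    [0, 0, 0, -0.187, 0.084, -0.091, 0],
    [0, 0, 0, -0.187, 0.084, -0.091, 0],
    [0, 0, 0, -0.187, 0.084, -0.05, 0],
    [0, 0, 0, -0.187, 0.084, -0.03, 0],
    [0, 0, 0, -0.187, 0.084, -0.03, 0],
    [0, 0, 0, -0.187, 0.084, -0.03, 0]
  ]
}}

```text
time_s: 15.45
ee_pos: [625.3, 4.2, 49.6]
eef_rot: [-0.003, 0.161, 0.987, -0.002]
wrist_force: [-0.1, 0.3, -1.1]
grip_width: 48.7
grasp_force: 40.0
```

```bash
python3 d.py 627.3,4.9,34.5,71.5
```

```text
t 15.45 p [625.3   4.2  49.6] phi 71.44 grip 48.7 40.0 F [-0.1  0.3 -1.1]
627.3,4.9,34.5,71.5 [-0.0013, -0.0014, -0.0004, -0.0022, 0.0017, 0.0189]
```

{"fn": "move_arm", "kwargs": {
  "increments": [
    [0, 0, 0, -0.0015, 0.001, 0.005, 0],
    [0, 0, 0, -0.0015, 0.001, 0.01, 0],
    [0, 0, 0, -0.0015, 0.001, 0.014, 0],
    [0, 0, 0, -0.0015, 0.001, 0.017, 0],
    [0, 0, 0, -0.0015, 0.001, 0.019, 0],
    [0, 0, 0, -0.0015, 0.001, 0.02, 0],
    [0, 0, 0, -0.0015, 0.001, 0.02, 0]
  ]
}}

```text
time_s: 16.15
ee_pos: [627.6, 4.9, 35.1]
eef_rot: [-0.002, 0.161, 0.987, -0.001]
wrist_force: [-3.1, 0.1, 7.5]
grip_width: 48.8
grasp_force: 40.0
```

```bash
python3 d.py
```

```text
t 16.15 p [627.6   4.9  35.1] phi 71.45 grip 48.8 40.0 F [-3.1  0.1  7.5]
```

On the floor (27.0 + 8). Release and rise.

{"fn": "move_arm", "kwargs": {
  "increments": [
    [0, 0, 0, 0, 0, 0, 0.75],
    [0, 0, 0, 0, 0, 0, 0.75],
    [0, 0, 0, 0, 0, 0, 0.75],
    [0, 0, 0, 0, 0, 0, 0.75],
    [0, 0, 0, 0, 0, -0.05, 0.75],
    [0, 0, 0, 0, 0, -0.1, 0.75],
    [0, 0, 0, 0, 0, -0.1, 0.75],
    [0, 0, 0, 0, 0, -0.1, 0.75]
  ]
}}

```text
time_s: 16.95
ee_pos: [628.6, 5.0, 114.3]
eef_rot: [-0.001, 0.161, 0.987, -0.001]
wrist_force: [0.4, -0.4, -0.1]
grip_width: 69.9
grasp_force: 0.0
```

```bash
python3 d.py 432,151.5,115,57.6
```

```text
t 16.95 p [628.6   5.  114.3] phi 71.45 grip 69.9 0.0 F [ 0.4 -0.4 -0.1]
432,151.5,115,57.6 [-0.0008, -0.0003, 0.0769, 0.2912, 0.0954, -0.0007]
```

{"fn": "move_arm", "kwargs": {
  "increments": [
    [0, 0, 0.077, 0.291, 0.096, 0, 0.55],
    [0, 0, 0.077, 0.291, 0.096, 0, 0.55],
    [0, 0, 0.077, 0.291, 0.096, 0, 0.55],
    [0, 0, 0.077, 0.291, 0.096, 0, 0.55],
    [0, 0, 0.077, 0.291, 0.096, 0, 0.55],
    [0, 0, 0.077, 0.291, 0.096, 0, 0.55],
    [0, 0, 0.077, 0.291, 0.096, 0, 0.55],
    [0, 0, 0.077, 0.291, 0.096, 0, 0.55],
    [0, 0, 0.077, 0.291, 0.096, 0, 0.55],
    [0, 0, 0.077, 0.291, 0.096, 0, 0.55]
  ]
}}

```text
time_s: 17.95
ee_pos: [432.6, 150.9, 113.6]
eef_rot: [-0.002, 0.28, 0.96, -0.002]
wrist_force: [-0.6, 0.7, 1.0]
grip_width: 51.4
grasp_force: 0.0
```

```bash
python3 d.py 432,152,43,57.6
```

```text
t 17.95 p [432.6 150.9 113.6] phi 57.45 grip 51.4 0.0 F [-0.6  0.7  1. ]
432,152,43,57.6 [-0.0013, -0.0006, -0.0009, 0.0013, 0.0011, 0.0883]
```

{"fn": "move_arm", "kwargs": {
  "increments": [
    [0, 0, 0, 0.0005, 0.0005, 0.04, 0.55],
    [0, 0, 0, 0.0005, 0.0005, 0.075, 0.55],
    [0, 0, 0, 0.0005, 0.0005, 0.088, 0.55],
    [0, 0, 0, 0.0005, 0.0005, 0.088, 0.55],
    [0, 0, 0, 0.0005, 0.0005, 0.088, 0],
    [0, 0, 0, 0.0005, 0.0005, 0.088, 0],
    [0, 0, 0, 0.0005, 0.0005, 0.088, 0],
    [0, 0, 0, 0.0005, 0.0005, 0.088, 0],
    [0, 0, 0, 0.0005, 0.0005, 0.088, 0],
    [0, 0, 0, 0.0005, 0.0005, 0.088, 0]
  ],
  "newtons": 55
}}

```text
time_s: 18.95
ee_pos: [431.8, 152.6, 44.1]
eef_rot: [-0.001, 0.279, 0.96, -0.001]
wrist_force: [-0.1, -0.8, 5.9]
grip_width: 19.7
grasp_force: 55.0
```

```bash
python3 d.py 432,152,150,57.6 575.2,-207.7,125,-20
```

```text
t 18.95 p [431.8 152.6  44.1] phi 57.6 grip 19.7 55.0 F [-0.1 -0.8  5.9]
432,152,150,57.6 [-0.0009, -0.0005, -0.0, -0.0004, -0.0008, -0.1323]
575.2,-207.7,125,-20 [-0.0011, 0.0002, 0.4311, -0.3925, -0.2844, -0.1009]
```

{"fn": "move_arm", "kwargs": {
  "increments": [
    [0, 0, 0, 0, 0, -0.05, 0],
    [0, 0, 0, 0, 0, -0.1, 0],
    [0, 0, 0.431, -0.393, -0.284, -0.101, 0],
    [0, 0, 0.431, -0.393, -0.284, -0.101, 0],
    [0, 0, 0.431, -0.393, -0.284, -0.101, 0],
    [0, 0, 0.431, -0.393, -0.284, -0.101, 0],
    [0, 0, 0.431, -0.393, -0.284, -0.101, 0],
    [0, 0, 0.431, -0.393, -0.284, -0.101, 0],
    [0, 0, 0.431, -0.393, -0.284, -0.101, 0],
    [0, 0, 0.431, -0.393, -0.284, -0.101, 0],
    [0, 0, 0.431, -0.393, -0.284, -0.101, 0],
    [0, 0, 0.431, -0.393, -0.284, -0.101, 0]
  ]
}}

```text
time_s: 20.15
ee_pos: [572.9, -208.2, 121.6]
eef_rot: [-0.003, 0.82, 0.572, -0.004]
wrist_force: [-0.1, 0.8, -8.6]
grip_width: 19.6
grasp_force: 55.0
```

```bash
python3 d.py 575.2,-207.7,90,-20
```

```text
t 20.15 p [ 572.9 -208.2  121.6] phi -20.16 grip 19.6 55.0 F [-0.1  0.8 -8.6]
575.2,-207.7,90,-20 [-0.0032, 0.0013, -0.0009, 0.0017, 0.0028, 0.0395]
```

{"fn": "move_arm", "kwargs": {
  "increments": [
    [0, 0, 0, 0, 0.001, 0.02, 0],
    [0, 0, 0, 0, 0.001, 0.038, 0],
    [0, 0, 0, 0, 0.001, 0.038, 0],
    [0, 0, 0, 0, 0.001, 0.038, 0],
    [0, 0, 0, 0, 0.001, 0.038, 0]
  ]
}}

```text
time_s: 20.65
ee_pos: [576.3, -208.2, 94.5]
eef_rot: [-0.0, 0.819, 0.574, -0.002]
wrist_force: [0.3, -0.9, -8.6]
grip_width: 19.9
grasp_force: 55.0
```

```bash
python3 d.py 575.2,-207.7,52,-20; python3 - <<'E'
from h import *
s=robot.snapshot("side"); cv2.imwrite("pics/s2.png",cv2.resize(s["color"][80:220,230:430,::-1],None,fx=4,fy=4,interpolation=cv2.INTER_CUBIC))
E
```

```text
t 20.65 p [ 576.3 -208.2   94.5] phi -19.94 grip 19.9 55.0 F [ 0.3 -0.9 -8.6]
575.2,-207.7,52,-20 [-0.0007, 0.0011, 0.0003, 0.0003, -0.0013, 0.0531]
```

View pics/s2.png

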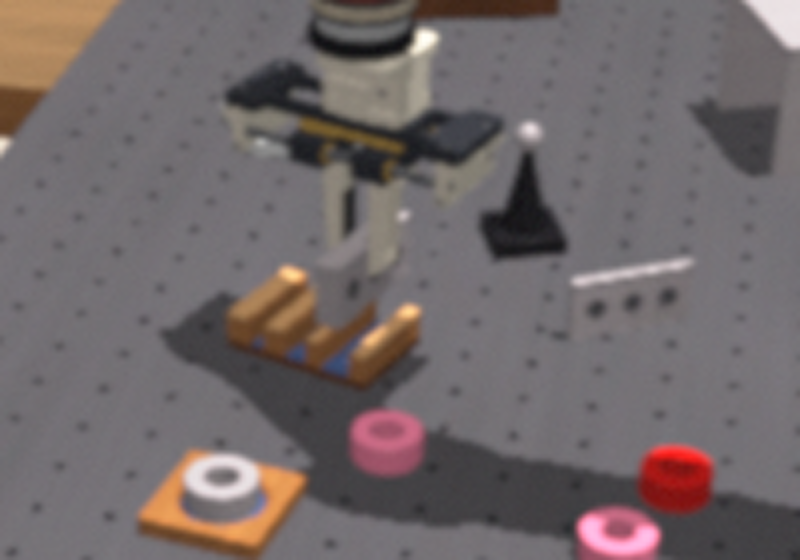

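Bar at (345,290) above the wide near slot (blue floor 340,355); medium ring seated at (222,487). Lower gently.

{"fn": "move_arm", "kwargs": {
  "increments": [
    [0, 0, 0, 0, -0.001, 0.01, 0],
    [0, 0, 0, 0, -0.001, 0.018, 0],
    [0, 0, 0, 0, -0.001, 0.024, 0],
    [0, 0, 0, 0, -0.001, 0.03, 0],
    [0, 0, 0, 0, -0.001, 0.036, 0],
    [0, 0, 0, 0, -0.001, 0.036, 0],
    [0, 0, 0, 0, -0.001, 0.036, 0]
  ]
}}

```text
time_s: 21.4
ee_pos: [575.1, -208.0, 65.1]
eef_rot: [-0.0, 0.819, 0.574, -0.002]
wrist_force: [-0.4, -0.7, -9.1]
grip_width: 19.7
grasp_force: 55.0
```

```bash
python3 d.py 575.2,-207.7,52,-20
```

```text
t 21.4 p [ 575.1 -208.    65.1] phi -19.99 grip 19.7 55.0 F [-0.4 -0.7 -9.1]
575.2,-207.7,52,-20 [-0.001, 0.0011, 0.0, 0.0005, 0.0, 0.0164]
```

Free in the slot; down to the floor.

{"fn": "move_arm", "kwargs": {
  "increments": [
    [0, 0, 0, 0, 0, 0.006, 0],
    [0, 0, 0, 0, 0, 0.011, 0],
    [0, 0, 0, 0, 0, 0.014, 0],
    [0, 0, 0, 0, 0, 0.016, 0],
    [0, 0, 0, 0, 0, 0.018, 0],
    [0, 0, 0, 0, 0, 0.018, 0]
  ]
}}

```text
time_s: 22.0
ee_pos: [574.8, -208.0, 52.2]
eef_rot: [-0.001, 0.819, 0.574, -0.002]
wrist_force: [-3.9, 0.5, 3.4]
grip_width: 19.4
grasp_force: 55.0
```

```bash
python3 d.py
```

```text
t 22.0 p [ 574.8 -208.    52.2] phi -20.0 grip 19.4 55.0 F [-3.9  0.5  3.4]
```

{"fn": "move_arm", "kwargs": {
  "increments": [
    [0, 0, 0, 0, 0, 0, 0.4],
    [0, 0, 0, 0, 0, 0, 0.4],
    [0, 0, 0, 0, 0, 0, 0.4],
    [0, 0, 0, 0, 0, 0, 0.4],
    [0, 0, 0, 0, 0, -0.05, 0.4],
    [0, 0, 0, 0, 0, -0.1, 0.4],
    [0, 0, 0, 0, 0, -0.1, 0.4],
    [0, 0, 0, 0, 0, -0.1, 0.4]
  ]
}}

```text
time_s: 22.8
ee_pos: [576.1, -208.1, 131.8]
eef_rot: [0.001, 0.819, 0.574, -0.001]
wrist_force: [0.1, 0.3, -0.6]
grip_width: 37.3
grasp_force: 0.0
```

```bash
python3 d.py 384.9,-291.1,120,-59.6
```

```text
t 22.8 p [ 576.1 -208.1  131.8] phi -19.98 grip 37.3 0.0 F [ 0.1  0.3 -0.6]
384.9,-291.1,120,-59.6 [0.0002, 0.001, 0.2201, -0.1791, -0.1891, 0.0155]
```

{"fn": "move_arm", "kwargs": {
  "increments": [
    [0, 0, 0.22, -0.179, -0.189, 0.015, 0.45],
    [0, 0, 0.22, -0.179, -0.189, 0.015, 0.45],
    [0, 0, 0.22, -0.179, -0.189, 0.015, 0.45],
    [0, 0, 0.22, -0.179, -0.189, 0.015, 0.45],
    [0, 0, 0.22, -0.179, -0.189, 0.015, 0.45],
    [0, 0, 0.22, -0.179, -0.189, 0.015, 0.45],
    [0, 0, 0.22, -0.179, -0.189, 0.015, 0.45],
    [0, 0, 0.22, -0.179, -0.189, 0.015, 0.45],
    [0, 0, 0.22, -0.179, -0.189, 0.015, 0.45],
    [0, 0, 0.22, -0.179, -0.189, 0.015, 0.45]
  ]
}}

```text
time_s: 23.8
ee_pos: [385.1, -290.2, 119.6]
eef_rot: [0.0, 0.965, 0.263, -0.002]
wrist_force: [-0.9, -0.2, -0.7]
grip_width: 41.9
grasp_force: 0.0
```

```bash
python3 d.py 384.9,-291.1,43,-59.6
```

```text
t 23.8 p [ 385.1 -290.2  119.6] phi -59.45 grip 41.9 0.0 F [-0.9 -0.2 -0.7]
384.9,-291.1,43,-59.6 [-0.0001, 0.0014, 0.0008, -0.0004, 0.0008, 0.0958]
```

{"fn": "move_arm", "kwargs": {
  "increments": [
    [0, 0, 0, 0, 0, 0.05, 0.45],
    [0, 0, 0, 0, 0, 0.08, 0.45],
    [0, 0, 0, 0, 0, 0.096, 0.45],
    [0, 0, 0, 0, 0, 0.096, 0.45],
    [0, 0, 0, 0, 0, 0.096, 0],
    [0, 0, 0, 0, 0, 0.096, 0],
    [0, 0, 0, 0, 0, 0.096, 0],
    [0, 0, 0, 0, 0, 0.096, 0],
    [0, 0, 0, 0, 0, 0.096, 0],
    [0, 0, 0, 0, 0, 0.096, 0],
    [0, 0, 0, 0, 0, 0.096, 0]
  ]
}}

```text
time_s: 24.9
ee_pos: [384.3, -291.0, 43.5]
eef_rot: [0.001, 0.965, 0.262, -0.002]
wrist_force: [0.2, -0.2, 5.8]
grip_width: 7.5
grasp_force: 55.0
```

```bash
python3 d.py 639.2,-230.9,150,-20
```

```text
t 24.9 p [ 384.3 -291.    43.5] phi -59.59 grip 7.5 55.0 F [ 0.2 -0.2  5.8]
639.2,-230.9,150,-20 [-0.0003, 0.0012, -0.2199, 0.3123, 0.0965, -0.1344]
```

{"fn": "move_arm", "kwargs": {
  "increments": [
    [0, 0, 0, 0, 0, -0.05, 0],
    [0, 0, 0, 0, 0, -0.1, 0],
    [0, 0, 0, 0, 0, -0.134, 0],
    [0, 0, -0.22, 0.312, 0.097, -0.134, 0],
    [0, 0, -0.22, 0.312, 0.097, -0.134, 0],
    [0, 0, -0.22, 0.312, 0.097, -0.134, 0],
    [0, 0, -0.22, 0.312, 0.097, -0.134, 0],
    [0, 0, -0.22, 0.312, 0.097, -0.134, 0],
    [0, 0, -0.22, 0.312, 0.097, -0.134, 0],
    [0, 0, -0.22, 0.312, 0.097, -0.134, 0],
    [0, 0, -0.22, 0.312, 0.097, -0.134, 0],
    [0, 0, -0.22, 0.312, 0.097, -0.134, 0]
  ]
}}

```text
time_s: 26.1
ee_pos: [636.6, -232.8, 148.7]
eef_rot: [-0.001, 0.82, 0.572, -0.004]
wrist_force: [0.5, -0.0, -2.8]
grip_width: 7.5
grasp_force: 55.0
```

{"fn": "move_arm", "kwargs": {
  "increments": [
    [0, 0, 0, 0, 0, 0.03, 0],
    [0, 0, 0, 0, 0, 0.06, 0],
    [0, 0, 0, 0, 0, 0.078, 0],
    [0, 0, 0, 0, 0, 0.078, 0],
    [0, 0, 0, 0, 0, 0.078, 0],
    [0, 0, 0, 0, 0, 0.078, 0]
  ]
}}

```text
time_s: 26.7
ee_pos: [639.5, -232.2, 88.3]
eef_rot: [0.001, 0.819, 0.573, -0.002]
wrist_force: [-0.0, 0.0, -2.4]
grip_width: 7.9
grasp_force: 55.0
```

```bash
python3 d.py 639.2,-230.9,51.5,-20; python3 - <<'E'
from h import *
s=robot.snapshot("side"); cv2.imwrite("pics/s3.png",cv2.resize(s["color"][110:200,255:375,::-1],None,fx=6,fy=6,interpolation=cv2.INTER_CUBIC))
E
```

```text
t 26.7 p [ 639.5 -232.2   88.3] phi -20.01 grip 7.9 55.0 F [-0.   0.  -2.4]
639.2,-230.9,51.5,-20 [-0.0001, 0.0012, -0.0001, 0.0016, -0.0009, 0.046]
```

View pics/s3.png

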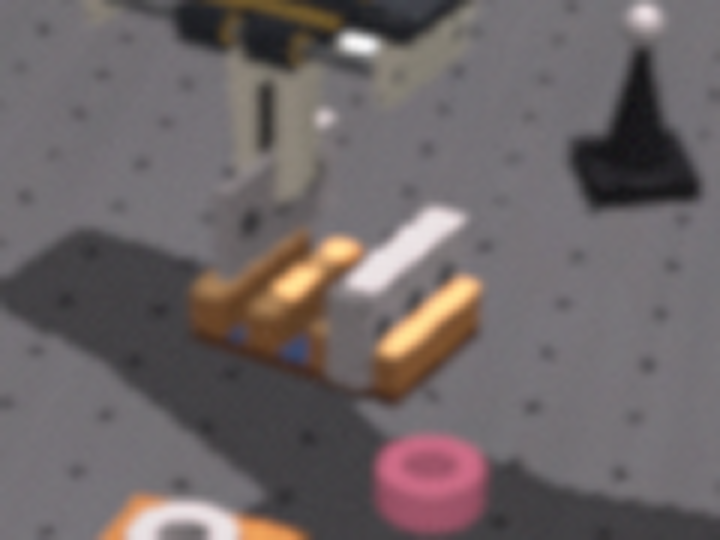

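Thick parallel is fully down in the wide slot at (395,270); thin one held at (245,215) above the narrow slot (floor 237,333). Lower.

{"fn": "move_arm", "kwargs": {
  "increments": [
    [0, 0, 0, 0.001, -0.001, 0.008, 0],
    [0, 0, 0, 0.001, -0.001, 0.014, 0],
    [0, 0, 0, 0.001, -0.001, 0.018, 0],
    [0, 0, 0, 0.001, -0.001, 0.022, 0],
    [0, 0, 0, 0.001, -0.001, 0.026, 0],
    [0, 0, 0, 0.001, -0.001, 0.028, 0],
    [0, 0, 0, 0.001, -0.001, 0.028, 0]
  ]
}}

```text
time_s: 27.45
ee_pos: [638.0, -230.3, 63.9]
eef_rot: [-0.001, 0.819, 0.574, -0.002]
wrist_force: [-0.5, -0.6, -2.7]
grip_width: 7.5
grasp_force: 55.0
```

```bash
python3 d.py 639.2,-230.9,51.5,-20
```

```text
t 27.45 p [ 638.  -230.3   63.9] phi -19.99 grip 7.5 55.0 F [-0.5 -0.6 -2.7]
639.2,-230.9,51.5,-20 [-0.0012, 0.001, 0.0, -0.0001, 0.0017, 0.0155]
```

Free inside the slot (underside about 20 mm, no side force). On down.

{"fn": "move_arm", "kwargs": {
  "increments": [
    [0, 0, 0, 0, 0.0005, 0.006, 0],
    [0, 0, 0, 0, 0.001, 0.01, 0],
    [0, 0, 0, 0, 0.001, 0.013, 0],
    [0, 0, 0, 0, 0.001, 0.015, 0],
    [0, 0, 0, 0, 0.001, 0.017, 0],
    [0, 0, 0, 0, 0.001, 0.017, 0]
  ]
}}

```text
time_s: 28.05
ee_pos: [638.8, -230.7, 51.6]
eef_rot: [-0.0, 0.819, 0.574, -0.002]
wrist_force: [-2.1, 0.1, 3.6]
grip_width: 7.6
grasp_force: 55.0
```

```bash
python3 d.py
```

```text
t 28.05 p [ 638.8 -230.7   51.6] phi -19.99 grip 7.6 55.0 F [-2.1  0.1  3.6]
```

{"fn": "move_arm", "kwargs": {
  "increments": [
    [0, 0, 0, 0, 0, 0, 0.3],
    [0, 0, 0, 0, 0, 0, 0.3],
    [0, 0, 0, 0, 0, 0, 0.3],
    [0, 0, 0, 0, 0, 0, 0.3],
    [0, 0, 0, 0, 0, -0.05, 0.3],
    [0, 0, 0, 0, 0, -0.1, 0.3],
    [0, 0, 0, 0, 0, -0.15, 0.3],
    [0, 0, 0, 0, 0, -0.2, 0.3],
    [0, 0, 0, -0.3, 0, -0.2, 0.3],
    [0, 0, 0, -0.3, 0, -0.2, 0.3],
    [0, 0, 0, -0.3, 0, -0.2, 0.3],
    [0, 0, 0, -0.3, 0, -0.2, 0.3]
  ]
}}

```text
time_s: 29.25
ee_pos: [570.4, -420.0, 211.6]
eef_rot: [-0.0, 0.819, 0.574, -0.002]
wrist_force: [-0.2, -0.3, -0.4]
grip_width: 27.6
grasp_force: 0.0
```

```bash
python3 d.py
```

```text
t 29.25 p [ 570.4 -420.   211.6] phi -19.97 grip 27.6 0.0 F [-0.2 -0.3 -0.4]
```

```bash
python3 - <<'E'
from h import *
s=robot.snapshot("side"); cv2.imwrite("pics/s4.png",cv2.resize(s["color"][130:350,230:430,::-1],None,fx=2.7,fy=2.7,interpolation=cv2.INTER_CUBIC))
s=robot.snapshot("top"); cv2.imwrite("pics/t4.png",cv2.resize(s["color"][110:260,140:520,::-1],None,fx=2.1,fy=2.1,interpolation=cv2.INTER_CUBIC))
E
```

```text
(no output)
```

View pics/s4.png

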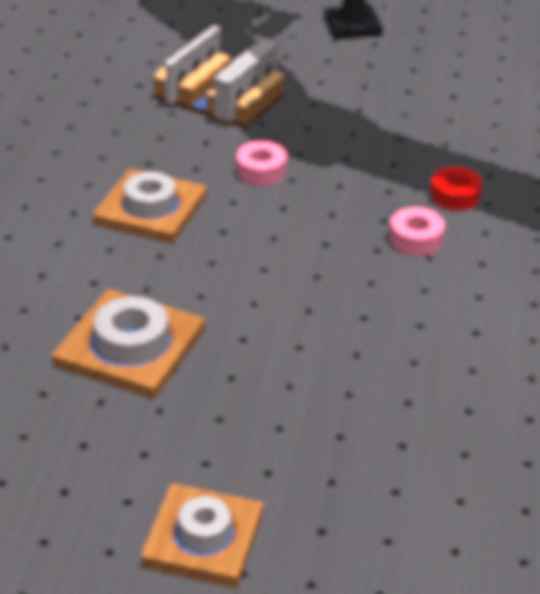

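View pics/t4.png

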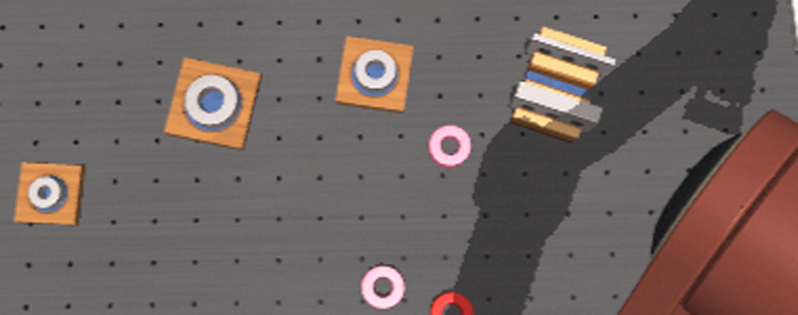

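Both views show all three rings seated in their cases and both parallels down and centred in their slots (top crop (570,48) and (555,100)). I hand in.

```bash
python3 -c "
from station import robot
print(robot.hand_in())"
```

```text
the job is handed in; nothing more can be done
None
```

The job is handed in after about 29 s of robot time, and the hand-in returned no verdict; the last pictures show all three rings seated in their own cases, both parallels fully down in their matching slots, everything released, and the arm stayed clear of the reference sphere.

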